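# Stow the full crayon tin

### The job

Of the three identical red crayon tins one is full and two are empty: lift them to feel which is the heavy one. Stand the full tin upright in the open, empty bay of the plywood supply case, without dropping it, and slide the blue lid fully shut over it. Leave the two empty tins standing upright on the table and the other things where they are.

Things in the scene. Friction and masses are not known exactly. Their poses are not given: they have to be found in the camera images.
- tin_a_mid (a point): closed square crayon tin, red body with a pale striped label and a dark lid, 56 x 56 mm and 90 mm high, flat sides; one of three that look the same. A full tin weighs about 0.53 to 0.75 kg, an empty one about 0.12 to 0.17 kg; which is full changes from start to start. The contents are a packed block that may shift by 2 to 3 mm inside. The point is its centre, 45 mm above its underside; its x and y axes are square to its sides, z is up.
- tin_b_mid (a point): closed square crayon tin, red body with a pale striped label and a dark lid, 56 x 56 mm and 90 mm high, flat sides; one of three that look the same. A full tin weighs about 0.53 to 0.75 kg, an empty one about 0.12 to 0.17 kg; which is full changes from start to start. The contents are a packed block that may shift by 2 to 3 mm inside. The point is its centre, 45 mm above its underside; its x and y axes are square to its sides, z is up.
- tin_c_mid (a point): closed square crayon tin, red body with a pale striped label and a dark lid, 56 x 56 mm and 90 mm high, flat sides; one of three that look the same. A full tin weighs about 0.53 to 0.75 kg, an empty one about 0.12 to 0.17 kg; which is full changes from start to start. The contents are a packed block that may shift by 2 to 3 mm inside. The point is its centre, 45 mm above its underside; its x and y axes are square to its sides, z is up.
- case: open-topped plywood supply case fixed to the table, 160 mm along its x, 215 mm along its y, walls 6 mm thick with their rims 100 mm above the table. A wall across the middle parts it into two bays; the one on its +y side is to take the tin, the one on its -y side (holding crayons, under the lid at the start) is not. Origin at the centre of its underside; z up.
- bay (a point): centre of the inner floor of the case's free +y bay, 6 mm above the table; the bay is 148 mm along the case's x and 98 mm along its y, and 94 mm deep. Axes as the case's.
- lid (a joint): the blue sliding lid of the case, m: 0 is fully shut over the +y bay, it opens towards the case's -y up to 0.105. It starts at 0.088 to 0.105, the bay open. The lid is 110 mm along the case's y and 147 mm along x, 6 mm thick, its underside 100 mm and its top face 106 mm above the table; it slides stiffly (about 1.2 N) and stays where it is left.
- lid_knob (a point): the black bar grip at the centre of the lid, 50 mm along the case's x, 14 mm along its y, standing from the lid's top face to 138 mm above the table; the point is on its centre line, 125 mm above the table. Its axes are the case's. Can be pinched from above or pushed.
- tape: roll of yellow tape lying flat, 90 mm across, 24 mm high, bystander; origin under its centre
- eraser: white eraser, 45 x 28 x 14 mm, bystander; origin under its centre
- ink: blue bottle, 54 mm across, 115 mm high, bystander; origin under its centre
- fixative: white bottle with a red cap, 60 mm across, 120 mm high, bystander; origin under its centre
- sharpener: red sharpener, 36 x 26 x 22 mm, bystander; origin under its centre
- brush_pot: white pot with brushes, 76 mm across, 100 mm high (brushes to 190 mm), bystander; origin under its centre

How it is judged:
On the way:
1. the full tin stands upright in the case's free bay, let go, with the lid still open (((x of tin_a_mid in the frame of bay between -0.05 and 0.05 m and y of tin_a_mid in the frame of bay between -0.03 and 0.03 m and z of tin_a_mid in the frame of bay between 0.035 and 0.055 m and angle between tin_a_mid's own z axis and vertical below 0.12 rad and linear speed of tin_a below 0.03 m/s and contact force between tin_a and the fingers below 0.1 N and contact force between tin_a and case above 3 N) or (x of tin_b_mid in the frame of bay between -0.05 and 0.05 m and y of tin_b_mid in the frame of bay between -0.03 and 0.03 m and z of tin_b_mid in the frame of bay between 0.035 and 0.055 m and angle between tin_b_mid's own z axis and vertical below 0.12 rad and linear speed of tin_b below 0.03 m/s and contact force between tin_b and the fingers below 0.1 N and contact force between tin_b and case above 3 N) or (x of tin_c_mid in the frame of bay between -0.05 and 0.05 m and y of tin_c_mid in the frame of bay between -0.03 and 0.03 m and z of tin_c_mid in the frame of bay between 0.035 and 0.055 m and angle between tin_c_mid's own z axis and vertical below 0.12 rad and linear speed of tin_c below 0.03 m/s and contact force between tin_c and the fingers below 0.1 N and contact force between tin_c and case above 3 N)) and value of joint lid above 0.06 m), for 0.2 s.
At the end, for the whole second after the job is handed in: the full tin stands upright (within 0.12 rad) and at rest on the floor of the case's +y bay, released; the lid is shut to within 8 mm; the two empty tins stand upright (within 0.12 rad) and at rest on the table, outside the case (their centres 40 to 48.5 mm above the table) (value of joint lid below 0.008 m and ((x of tin_a_mid in the frame of bay between -0.05 and 0.05 m and y of tin_a_mid in the frame of bay between -0.03 and 0.03 m and z of tin_a_mid in the frame of bay between 0.035 and 0.055 m and angle between each of tin_a_mid, tin_b_mid, tin_c_mid's own z axis and vertical below 0.12 rad and linear speed of each of tin_a, tin_b, tin_c below 0.03 m/s and contact force between tin_a and the fingers below 0.1 N and contact force between tin_a and case above 3 N and height (world z) of tin_b_mid between 0.04 and 0.0485 m and height (world z) of tin_c_mid between 0.04 and 0.0485 m) or (x of tin_b_mid in the frame of bay between -0.05 and 0.05 m and y of tin_b_mid in the frame of bay between -0.03 and 0.03 m and z of tin_b_mid in the frame of bay between 0.035 and 0.055 m and angle between each of tin_b_mid, tin_a_mid, tin_c_mid's own z axis and vertical below 0.12 rad and linear speed of each of tin_b, tin_a, tin_c below 0.03 m/s and contact force between tin_b and the fingers below 0.1 N and contact force between tin_b and case above 3 N and height (world z) of tin_a_mid between 0.04 and 0.0485 m and height (world z) of tin_c_mid between 0.04 and 0.0485 m) or (x of tin_c_mid in the frame of bay between -0.05 and 0.05 m and y of tin_c_mid in the frame of bay between -0.03 and 0.03 m and z of tin_c_mid in the frame of bay between 0.035 and 0.055 m and angle between each of tin_c_mid, tin_a_mid, tin_b_mid's own z axis and vertical below 0.12 rad and linear speed of each of tin_c, tin_a, tin_b below 0.03 m/s and contact force between tin_c and the fingers below 0.1 N and contact force between tin_c and case above 3 N and height (world z) of tin_a_mid between 0.04 and 0.0485 m and height (world z) of tin_b_mid between 0.04 and 0.0485 m))); the robot touches nothing.
It fails at once if a tin is dropped or knocked (it moves faster than 0.6 m/s without the fingers holding it) ((contact force between tin_a and the fingers below 0.1 N and linear speed of tin_a above 0.6 m/s) or (contact force between tin_b and the fingers below 0.1 N and linear speed of tin_b above 0.6 m/s) or (contact force between tin_c and the fingers below 0.1 N and linear speed of tin_c above 0.6 m/s)).
It fails at once if another thing on the table is moved by more than 5 cm or tipped over (distance of any of tape, eraser, ink, fixative, sharpener, brush_pot from where it was at the start of the episode above 0.05 m or angle between any of tape, eraser, ink, fixative, sharpener, brush_pot's own z axis and vertical above 0.6 rad).
It also fails if it takes over 72 s, if anything falls off the work surface, if the arm or the gripper's body presses on something with over 40 N, if the wrist force passes 120 N, or if a joint passes its speed limit or range.

### The arm

A 6-joint arm with a two-finger parallel gripper is mounted at the origin on the work surface. World frame = base frame: x ahead of the robot, y to its left, z up, the work surface at z = 0. Lengths are in m, angles in rad, forces in N, time in s.
With the tool pointing down it reaches from about 0.3 to 0.875 m from the base axis. Payload 6.4 kg.
Tool frame: the origin (TCP) lies between the finger pads; the fingertips stand 25 mm ahead of it and the grasp point (between the pads) lies 6 mm ahead of it; z points along the fingers, y is the line along which they close (so a half turn about z gives the same grasp; the last joint's range is limited). The gripper opens to 85 mm and grips with 20 to 120 N. Pads are 22 mm wide; open, the fingers measure 114 mm over their backs; the gripper's body (76 mm by 85 mm) begins 54 mm behind the grasp point. The pads swing forward as they close: fully open they stand 13 mm farther back than shut.
Start: joints at [0.95, 0.181, 1.607, -0, 1.354, -0.206], TCP at [0.232, 0.526, 0.256] pointing down, gripper open.
Joint ranges: [-2.99, 2.99], [-0.89, 2.07], [0.3, 2.58], [-1.14, 4.28], [0, 2.63], [-3.12, 3.12]. Speed limits (rad/s): [2.57, 2.57, 3.01, 3.14, 3.14, 3.14].

### API

Orientations are given as a unit quaternion [w, x, y, z].
In Python, from bench import ctrl gives the robot as it stands.
- The arm moves only by the tool servo_tool, never from a script. Its argument "series" is text: rows parted by semicolons, each of 7 numbers parted by spaces: the gripper command: -1 is fully open, 1 is shut, values between are in proportion, then the shift along the tool's x, y, z in m, then the turn, a rotation vector about the tool's x, y, z in degrees. A call has 1 to 12 rows; each row is the pose to reach, as a shift and turn from the pose commanded when the call began, along the tool's axes at that moment; what a row does not reach only later rows make up. A row lasts 1/12 s, in which the tool goes at most 41.7 mm and 7.16 degrees, less where a joint would pass 70% of its speed; a pose out of reach is approached as far as the arm can. A call with a gripper value outside its range is refused whole. The fingers move at their own pace and stop on an object; the grip force is fixed at half the most. Time passes only in rows, so rows that repeat a pose let the fingers close. It gives the time, the measured TCP pose, the force, the opening and the grip force at its end, in the units of the state.
- ctrl.get_obs(): the state, without advancing time (a new reading comes with each control period).
- ctrl.camera(name): name is "scene" or "top"; returns a dict with "img" (480x640x3 uint8, red, green, blue), "z_map" (480x640 float32, m along the optical axis (not along the pixel's ray), 0 where there is no reading), "fovy" (degrees; the focal length in pixels is half the picture's height over the tangent of half this angle, whatever the lens; pixels are square), "cx", "cy" (the principal point, pixels), "k1" (the pictures are not rectified: a ray, as slopes to the right and down, at radius r is drawn at 1 + k1 r^2 times it, then the intrinsics apply), "extrinsics" (4x4, takes a point from camera to world coordinates). Camera axes: x right, y down, z forward; pixel columns grow to the right and rows downward; lengths in m; the calibration is good to about 2 mm. A picture is of the moment at which its call begins.
- ctrl.hand_in(): hands the job in; it is judged then, once.
The state is a dict: "time_s": time; "q": joint angles; "dq": joint speeds; "joint_efforts": joint torques, N m; "eef_pos": TCP position; "eef_rot": TCP orientation; "wrist_force": force on the tool from outside, world axes, zero at the start; "torque": the same for the moment, N m; "opening": opening from 0.0 (shut) to 1.0 (fully open); "grasp_force": force on a finger pad.
Only numpy, scipy, OpenCV 4.12 (cv2) and the standard library are available. Lean on these libraries where they do the work, as an engineer would, in place of code of your own. Each camera call takes 0.05 s, during which the arm holds its last target. There are 200 camera calls.

## Working session

There is one attempt and no reset: what is moved stays moved. The work goes in short steps, Python scripts to look and compute and a tool call to move; the robot and the scene stay as the last step left them, time stands still between calls to the robot, and variables do not carry over. Pictures are saved under pics/ and viewed, at most 10 in all, crops included, and the job is handed in when it is done.

Besides the shell and the picture viewer there is one more tool, called after ">>>" as name(argument=value, ...), one argument or row to a line, values as JSON. servo_tool: Moves the arm, as the interface text tells. Its arguments: {"type":"object","properties":{"series":{"type":"string"}},"required":["series"]}

```bash
mkdir -p pics
cat > h.py <<'E'
import numpy as np, cv2
from bench import ctrl
def cam(n):
    c=ctrl.camera(n); c['f']=240/np.tan(np.radians(c['fovy'])/2); return c
def rays(c,uv):
    uv=np.atleast_2d(uv).astype(float); f=c['f']
    K=np.array([[f,0,c['cx']],[0,f,c['cy']],[0,0,1]])
    s=cv2.undistortPoints(uv.reshape(-1,1,2),K,np.array([c['k1'],0,0,0,0.])).reshape(-1,2)
    return np.c_[s,np.ones(len(s))]
def plane(c,uv,z):
    E=c['extrinsics']; d=rays(c,uv)@E[:3,:3].T; o=E[:3,3]
    return o+d*((z-o[2])/d[:,2])[:,None]
def cloud(c):
    v,u=np.mgrid[:480,:640]; r=rays(c,np.c_[u.ravel(),v.ravel()])
    p=r*c['z_map'].reshape(-1,1); E=c['extrinsics']
    return (p@E[:3,:3].T+E[:3,3]).reshape(480,640,3)
def save(c,n): cv2.imwrite('pics/'+n,c['img'][:,:,::-1])
E
python3 - <<'E'
from h import *
for n in('top','scene'):
    c=cam(n); save(c,n+'0.png'); print(n,c['fovy'],c['k1'],c['extrinsics'].round(3).tolist())
o=ctrl.get_obs(); print(o)
E
```

```text
top 47.54778482017701 -0.1643526962035421 [[-0.007, -0.997, 0.076, 0.476], [-1.0, 0.007, 0.003, -0.018], [-0.004, -0.076, -0.997, 1.441], [0.0, 0.0, 0.0, 1.0]]
scene 52.640661533303806 -0.024240189468624506 [[0.216, 0.624, -0.751, 1.29], [0.976, -0.143, 0.163, -0.19], [-0.006, -0.769, -0.64, 0.735], [0.0, 0.0, 0.0, 1.0]]
{'time_s': 0.1, 'q': array([ 9.49670782e-01,  1.81497987e-01,  1.60788688e+00, -1.39486897e-05,
        1.35379842e+00, -2.06286356e-01]), 'dq': array([ 5.11717587e-04, -1.93730577e-03, -3.04799076e-03,  8.45156413e-04,
       -1.06046218e-03,  7.19896728e-05]), 'joint_efforts': array([ 4.75763591e-04, -4.45874512e+01, -3.52243781e+01, -4.10528319e-04,
        4.13652422e-03,  1.15843292e-05]), 'eef_pos': array([0.23146284, 0.52586421, 0.25546686]), 'eef_rot': array([-3.13484979e-04,  2.05933952e-01,  9.78565570e-01, -7.30955697e-04]), 'wrist_force': array([0.24600513, 0.30399604, 0.31231541]), 'torque': array([ 0.02209817,  0.00951534, -0.01056448]), 'grasp_force': 0.0, 'opening': 0.9971256065509175}
```

View pics/top0.png

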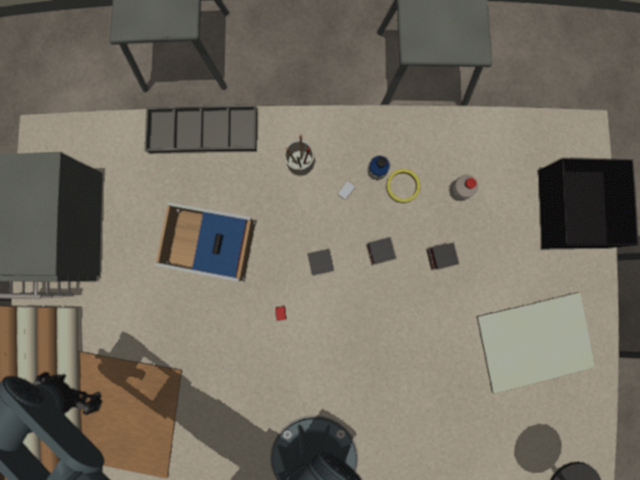

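View pics/scene0.png

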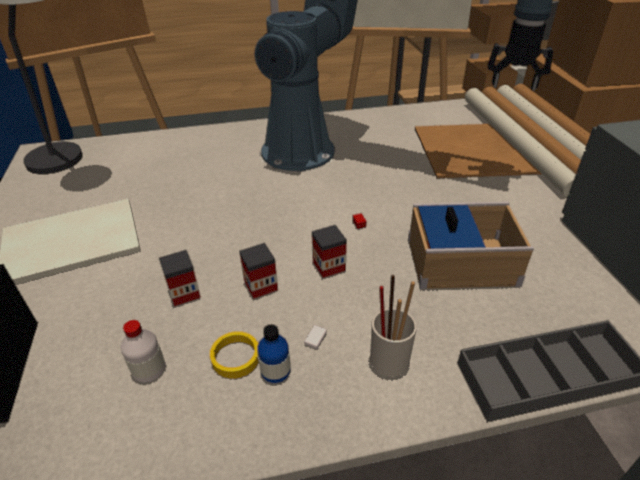

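The top view shows the tins at about (320,262), (381,250) and (443,256). The case is at (207,243) with its open bay on the left, and the knob is at (218,243). Next I'll measure these.

```bash
cat >> h.py <<'E'
def rect(c,mask,z,near=None):
    # min-area rectangle on plane z of the mask's biggest contour: centre, sizes, angle of first side (deg, mod 90)
    cs,_=cv2.findContours(mask.astype(np.uint8),cv2.RETR_EXTERNAL,cv2.CHAIN_APPROX_NONE)
    k=max(cs,key=cv2.contourArea); p=plane(c,k.reshape(-1,2),z)[:,:2]
    r=cv2.minAreaRect((p*1000).astype(np.float32)); return np.r_[r[0],r[1],r[2]].round(1), cv2.contourArea(k)
def tins(c,P,guesses):
    out=[]
    for u,v in guesses:
        m=np.zeros((480,640),bool); m[v-25:v+25,u-25:u+25]=1
        m&=(P[...,2]>.078)&(P[...,2]<.11)
        out.append((rect(c,m,.09),np.median(P[m],0).round(4)))
    return out
E
python3 - <<'E'
from h import *
c=cam('top'); P=cloud(c)
for t in tins(c,P,[(320,262),(381,250),(443,256)]): print(t)
box=np.zeros((480,640),bool); box[190:295,145:270]=1
m=box&(P[...,2]>.085)&(P[...,2]<.15); print('case rim',rect(c,m,.1))
hsv=cv2.cvtColor(c['img'],cv2.COLOR_RGB2HSV)
b=box&(hsv[...,0]>100)&(hsv[...,0]<130)&(hsv[...,1]>120)
print('lid',rect(c,b,.106))
k=box&(P[...,2]>.125)&(P[...,2]<.15); print('knob',rect(c,k,.138),np.median(P[k],0),k.sum())
for n,(u,v) in dict(pot=(300,157),eras=(346,190),ink=(378,166),tape=(403,185),fix=(464,187),sharp=(281,313)).items(): print(n,plane(c,(u,v),.02).round(3))
E
```

```text
((array([516.7, -20. ,  57. ,  57. ,  12. ]), 487.0), array([ 0.5167, -0.0193,  0.0897]))
((array([ 543.7, -174.2,   57.3,   58.1,   15.1]), 492.5), array([ 0.5429, -0.174 ,  0.0895]))
((array([ 530.1, -332.2,   55.6,   58.2,   14.3]), 459.0), array([ 0.5291, -0.3319,  0.0895]))
case rim (array([570. , 273.2, 219.3, 160.2,  78.9]), 5343.0)
lid (array([561.8, 230.5, 104.9, 140.4,  79. ]), 2271.5)
knob (array([560.2, 229.3,  15.9,  49.1,  82.2]), 95.5) [0.56140251 0.2306534  0.13677779] 120
pot [[0.798 0.032 0.02 ]]
eras [[ 0.708 -0.089  0.02 ]]
ink [[ 0.772 -0.175  0.02 ]]
tape [[ 0.721 -0.241  0.02 ]]
fix [[ 0.715 -0.405  0.02 ]]
sharp [[0.387 0.083 0.02 ]]
```

```bash
cat >> h.py <<'E'
from scipy.spatial.transform import Rotation as R
def go(x,y,z,yang,note=''):
    o=ctrl.get_obs(); w=o['eef_rot']; Rt=R.from_quat(w[[1,2,3,0]])
    a=np.radians(yang); Y=np.array([np.cos(a),np.sin(a),0]); Z=np.array([0,0,-1.])
    Rd=R.from_matrix(np.c_[np.cross(Y,Z),Y,Z])
    d=np.array([x,y,z])-o['eef_pos']
    print(note,'dist %.3f'%np.linalg.norm(d),'shift',Rt.inv().apply(d).round(4),'turn',(Rt.inv()*Rd).as_rotvec(degrees=True).round(1),'yaw now',np.degrees(np.arctan2(*Rt.as_matrix()[[1,0],1])).round(1),'F',o['wrist_force'].round(1),'t',round(o['time_s'],1))
E
python3 -c "
from h import *
go(.517,-.02,.2,12)"
```

```text
dist 0.619 shift [-0.4813 -0.3845  0.056 ] turn [-0.1  0.  54.2] yaw now 66.2 F [0.2 0.2 0.3] t 0.1
```

>>> servo_tool(
  series="-1 -0.03 -0.025 0 0 0 4;-1 -0.07 -0.05 0 0 0 9;-1 -0.1 -0.08 0 0 0 14;-1 -0.13 -0.1 0 0 0 19;-1 -0.16 -0.13 0 0 0 24;-1 -0.2 -0.16 0 0 0 29;-1 -0.23 -0.185 0 0 0 34;-1 -0.26 -0.21 0 0 0 39;-1 -0.29 -0.235 0 0 0 44;-1 -0.32 -0.26 0 0 0 48;-1 -0.35 -0.28 0 0 0 52;-1 -0.38 -0.305 0 0 0 54.2",
)

```text
time_s: 1.15
eef_pos: [0.4572, 0.0923, 0.2564]
eef_rot: [0.0, 0.631, 0.776, 0.0]
wrist_force: [0.5, -0.7, -0.2]
opening: 0.996
grasp_force: 0.0
```

```bash
python3 -c "
from h import *
go(.517,-.02,.2,12)"
```

```text
dist 0.139 shift [-0.1222  0.0356  0.0564] turn [ 0.  -0.  -0.2] yaw now 11.8 F [ 0.5 -0.7 -0.2] t 1.1
```

>>> servo_tool(
  series="-1 -0.04 0.012 0 0 0 0;-1 -0.08 0.024 0.01 0 0 0;-1 -0.115 0.034 0.03 0 0 0;-1 -0.122 0.0356 0.056 0 0 0;-1 -0.122 0.0356 0.08 0 0 0;-1 -0.122 0.0356 0.105 0 0 0;-1 -0.122 0.0356 0.13 0 0 0;-1 -0.122 0.0356 0.155 0 0 0;-1 -0.122 0.0356 0.175 0 0 0;-1 -0.122 0.0356 0.185 0 0 0;-1 -0.122 0.0356 0.185 0 0 0;0 -0.122 0.0356 0.185 0 0 0",
)

```text
time_s: 2.15
eef_pos: [0.5168, -0.0179, 0.0714]
eef_rot: [-0.0, 0.629, 0.777, -0.0]
wrist_force: [0.5, -0.8, 1.1]
opening: 0.883
grasp_force: 0.0
```

>>> servo_tool(
  series="0 0 0 0 0 0 0;0.3 0 0 0 0 0 0;0.6 0 0 0 0 0 0;1 0 0 0 0 0 0;1 0 0 0 0 0 0;1 0 0 0 0 0 0",
)

```text
time_s: 2.65
eef_pos: [0.5183, -0.0182, 0.0731]
eef_rot: [0.002, 0.629, 0.777, 0.001]
wrist_force: [0.3, 0.4, 7.5]
opening: 0.648
grasp_force: 64.5
```

>>> servo_tool(
  series="1 0 0 -0.005 0 0 0;1 0 0 -0.015 0 0 0;1 0 0 -0.03 0 0 0;1 0 0 -0.04 0 0 0;1 0 0 -0.04 0 0 0;1 0 0 -0.04 0 0 0;1 0 0 -0.04 0 0 0",
)

```text
time_s: 3.23
eef_pos: [0.5165, -0.0178, 0.111]
eef_rot: [-0.0, 0.629, 0.777, -0.0]
wrist_force: [-0.0, 0.1, -1.5]
opening: 0.649
grasp_force: 63.7
```

-1.5 N means this tin is empty, so I'll set it down.

>>> servo_tool(
  series="1 0 0 0.01 0 0 0;1 0 0 0.02 0 0 0;1 0 0 0.03 0 0 0;1 0 0 0.036 0 0 0;1 0 0 0.039 0 0 0;1 0 0 0.039 0 0 0;0.6 0 0 0.039 0 0 0;0 0 0 0.039 0 0 0;-0.5 0 0 0.039 0 0 0;-1 0 0 0.039 0 0 0;-1 0 0 0.039 0 0 0;-1 0 0 0.039 0 0 0",
)

```text
time_s: 4.23
eef_pos: [0.5167, -0.0179, 0.0717]
eef_rot: [-0.0, 0.629, 0.777, -0.0]
wrist_force: [0.3, -0.1, -0.0]
opening: 0.997
grasp_force: 0.0
```

```bash
python3 -c "
from h import *
go(.5435,-.174,.2,15)"
```

```text
dist 0.204 shift [-0.1582 -0.0064 -0.1283] turn [-0. -0. -3.] yaw now 12.0 F [ 0.3 -0.1 -0. ] t 4.2
```

>>> servo_tool(
  series="-1 0 0 -0.025 0 0 0;-1 0 0 -0.06 0 0 0;-1 0 0 -0.09 0 0 0;-1 -0.035 -0.001 -0.09 0 0 -1;-1 -0.075 -0.003 -0.09 0 0 -2;-1 -0.115 -0.005 -0.09 0 0 -3;-1 -0.15 -0.0064 -0.09 0 0 -3;-1 -0.158 -0.0064 -0.09 0 0 -3;-1 -0.158 -0.0064 -0.06 0 0 -3;-1 -0.158 -0.0064 -0.03 0 0 -3;-1 -0.158 -0.0064 0 0 0 -3;-1 -0.158 -0.0064 0 0 0 -3",
)

```text
time_s: 5.23
eef_pos: [0.5391, -0.1713, 0.0658]
eef_rot: [-0.006, 0.609, 0.793, -0.001]
wrist_force: [-2.1, -0.1, -0.9]
opening: 1.0
grasp_force: 0.0
```

>>> servo_tool(
  series="0 0 0 0 0 0 0;0.3 0 0 0 0 0 0;0.6 0 0 0 0 0 0;1 0 0 0 0 0 0;1 0 0 0 0 0 0;1 0 0 0 0 0 0;1 0 0 -0.005 0 0 0;1 0 0 -0.015 0 0 0;1 0 0 -0.03 0 0 0;1 0 0 -0.04 0 0 0;1 0 0 -0.04 0 0 0;1 0 0 -0.04 0 0 0",
)

```text
time_s: 6.23
eef_pos: [0.5438, -0.174, 0.113]
eef_rot: [0.001, 0.609, 0.794, 0.0]
wrist_force: [0.3, 0.3, -7.0]
opening: 0.65
grasp_force: 65.4
```

>>> servo_tool(
  series="1 0 0 0 0 0 0;1 0 0 0 0 0 0;1 0 0 0 0 0 0",
)

```text
time_s: 6.48
eef_pos: [0.5429, -0.1735, 0.1113]
eef_rot: [-0.001, 0.609, 0.794, -0.0]
wrist_force: [0.3, 0.4, -5.6]
opening: 0.651
grasp_force: 65.4
```

-5.6 N, about 0.57 kg, so the middle tin is the full one. Next I'll carry it to the bay.

>>> servo_tool(
  series="1 0 0 -0.01 0 0 0;1 0 0 -0.03 0 0 0;1 0 0 -0.055 0 0 0;1 0 0 -0.08 0 0 0;1 0 0 -0.105 0 0 0;1 0 0 -0.125 0 0 0;1 0 0 -0.135 0 0 0;1 0 0 -0.14 0 0 0;1 0 0 -0.14 0 0 0",
)

```text
time_s: 7.23
eef_pos: [0.5438, -0.1739, 0.2532]
eef_rot: [0.001, 0.609, 0.794, 0.0]
wrist_force: [1.0, 1.1, -6.2]
opening: 0.646
grasp_force: 65.7
```

```bash
python3 -c "
from h import *
go(.5805,.327,.25,-11)"
```

```text
dist 0.502 shift [0.4743 0.1654 0.0028] turn [ 0.1  0.  26. ] yaw now 15.0 F [ 1.   1.1 -6.2] t 7.2
```

>>> servo_tool(
  series="1 0.007 0.0025 0 0 0 0;1 0.02 0.007 0 0 0 1;1 0.038 0.013 0 0 0 2;1 0.06 0.021 0 0 0 4;1 0.085 0.03 0 0 0 6;1 0.11 0.038 0 0 0 8;1 0.135 0.047 0 0 0 10;1 0.16 0.056 0 0 0 12;1 0.185 0.0645 0 0 0 14;1 0.21 0.073 0 0 0 16;1 0.235 0.082 0 0 0 18;1 0.26 0.0907 0 0 0 20",
)

```text
time_s: 8.23
eef_pos: [0.5623, 0.1027, 0.25]
eef_rot: [-0.001, 0.738, 0.675, -0.001]
wrist_force: [0.4, -0.1, -6.1]
opening: 0.644
grasp_force: 65.6
```

```bash
python3 -c "
from h import *
go(.5805,.327,.25,-11)"
```

```text
dist 0.225 shift [ 0.225  -0.0017  0.    ] turn [-0.2  0.   5.9] yaw now -5.1 F [ 0.4 -0.1 -6.1] t 8.2
```

>>> servo_tool(
  series="1 0.022 0 0 0 0 1;1 0.047 0 0 0 0 2;1 0.072 0 0 0 0 3;1 0.097 0 0 0 0 4;1 0.122 -0.001 0 0 0 5;1 0.147 -0.001 0 0 0 5.9;1 0.17 -0.0017 0 0 0 5.9;1 0.19 -0.0017 0 0 0 5.9;1 0.205 -0.0017 0 0 0 5.9;1 0.214 -0.0017 0 0 0 5.9;1 0.218 -0.0017 0 0 0 5.9;1 0.218 -0.0017 0 0 0 5.9",
)

```text
time_s: 9.23
eef_pos: [0.5805, 0.3185, 0.2513]
eef_rot: [-0.0, 0.771, 0.637, -0.001]
wrist_force: [0.5, 0.2, -6.4]
opening: 0.65
grasp_force: 65.6
```

Run:
```python
from h import *
go(.5805,.327,.13,-11)
a=cam('top');b=cam('scene')
im=np.hstack([cv2.resize(a['img'][180:320,100:300],(400,280)),cv2.resize(b['img'][100:310,380:580],(267,280))])
cv2.imwrite('pics/a.png',im[:,:,::-1])
```

```text
dist 0.122 shift [ 0.0085 -0.0014  0.1213] turn [-0.1  0.   0.2] yaw now -10.8 F [ 0.5  0.2 -6.4] t 9.2
```

View pics/a.png

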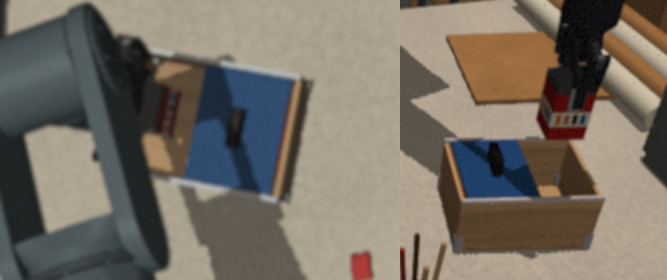

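The tin hangs square over the open bay in both crops, at about (165,112) in the left one and clear of the lid's edge. I'll lower it.

>>> servo_tool(
  series="1 0.004 -0.001 0.01 0 0 0;1 0.0085 -0.0014 0.03 0 0 0;1 0.0085 -0.0014 0.05 0 0 0;1 0.0085 -0.0014 0.07 0 0 0;1 0.0085 -0.0014 0.09 0 0 0;1 0.0085 -0.0014 0.11 0 0 0;1 0.0085 -0.0014 0.13 0 0 0;1 0.0085 -0.0014 0.145 0 0 0;1 0.0085 -0.0014 0.155 0 0 0;1 0.0085 -0.0014 0.161 0 0 0;1 0.0085 -0.0014 0.164 0 0 0;1 0.0085 -0.0014 0.164 0 0 0",
)

```text
time_s: 10.33
eef_pos: [0.5813, 0.3267, 0.0882]
eef_rot: [0.0, 0.771, 0.637, 0.0]
wrist_force: [-0.1, 0.4, -6.6]
opening: 0.65
grasp_force: 65.6
```

>>> servo_tool(
  series="1 0 0 0.002 0 0 0;1 0 0 0.004 0 0 0;1 0 0 0.006 0 0 0;1 0 0 0.007 0 0 0;1 0 0 0.008 0 0 0;1 0 0 0.008 0 0 0",
)

```text
time_s: 10.83
eef_pos: [0.5812, 0.3269, 0.0807]
eef_rot: [0.0, 0.771, 0.637, 0.0]
wrist_force: [-0.4, 0.7, -3.5]
opening: 0.65
grasp_force: 65.8
```

Contact is starting (-6.6 to -3.5 N). I'll go 2 mm more, then release and rise.

>>> servo_tool(
  series="1 0 0 0.001 0 0 0;1 0 0 0.002 0 0 0;1 0 0 0.002 0 0 0;0.6 0 0 0.002 0 0 0;0.2 0 0 0.002 0 0 0;-0.3 0 0 0.002 0 0 0;-0.7 0 0 0.002 0 0 0;-1 0 0 0.002 0 0 0;-1 0 0 0.002 0 0 0;-1 0 0 0.002 0 0 0;-1 0 0 0.002 0 0 0;-1 0 0 0.002 0 0 0",
)

```text
time_s: 11.83
eef_pos: [0.5812, 0.3268, 0.0782]
eef_rot: [0.0, 0.771, 0.637, 0.0]
wrist_force: [-0.2, 0.1, 0.8]
opening: 0.996
grasp_force: 0.0
```

>>> servo_tool(
  series="-1 0 0 -0.01 0 0 0;-1 0 0 -0.03 0 0 0;-1 0 0 -0.055 0 0 0;-1 0 0 -0.08 0 0 0;-1 0 0 -0.105 0 0 0;-1 0 0 -0.13 0 0 0;-1 0 0 -0.15 0 0 0;-1 0 0 -0.16 0 0 0;-1 0 0 -0.16 0 0 0",
)

```text
time_s: 12.58
eef_pos: [0.5825, 0.3274, 0.2422]
eef_rot: [0.001, 0.771, 0.637, 0.003]
wrist_force: [0.5, 0.5, -0.0]
opening: 1.002
grasp_force: 0.0
```

Run:
```python
from h import *
c=cam('scene'); P=cloud(c); go(.5612,.230,.137,79,'knob hover')
cv2.imwrite('pics/b.png',cv2.resize(c['img'][170:300,390:550],(640,520))[:,:,::-1])
```

```text
knob hover dist 0.143 shift [-0.0993 -0.002   0.1026] turn [  0.2   0.  -89.9] yaw now -10.9 F [-0.2  0.3  0.9] t 12.6
```

View pics/b.png

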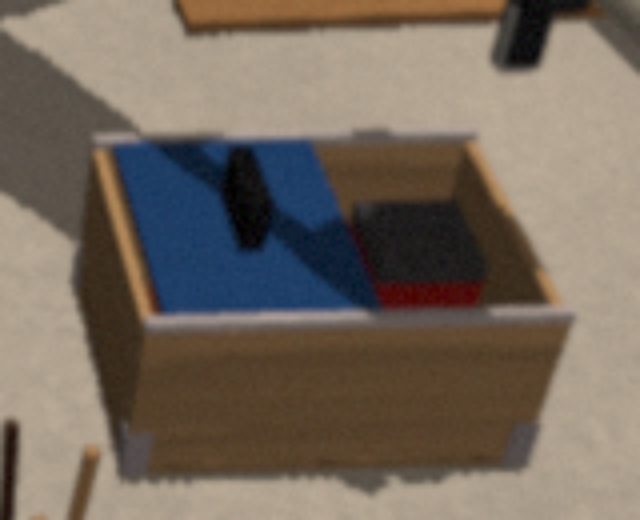

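The tin stands upright in the bay, with its top at about (420,240) below the rim. The lid knob is at (245,195). I'll push the knob with shut fingers from the -y side.

Run:
```python
from h import *
go(.5546,.1945,.142,-11,'start'); go(.5767,.3068,.142,-11,'end')
```

```text
start dist 0.167 shift [-0.1354 -0.0018  0.0975] turn [ 0.1 -0.1  0.1] yaw now -10.9 F [-0.2  0.3  0.9] t 12.6
end dist 0.100 shift [-0.0209 -0.0013  0.0977] turn [ 0.1 -0.1  0.1] yaw now -10.9 F [-0.2  0.3  0.9] t 12.6
```

>>> servo_tool(
  series="1 -0.03 0 0 0 0 0;1 -0.065 0 0 0 0 0;1 -0.1 -0.001 0 0 0 0;1 -0.13 -0.0018 0 0 0 0;1 -0.1355 -0.0018 0 0 0 0;1 -0.1355 -0.0018 0.02 0 0 0;1 -0.1355 -0.0018 0.045 0 0 0;1 -0.1355 -0.0018 0.07 0 0 0;1 -0.1355 -0.0018 0.09 0 0 0;1 -0.1355 -0.0018 0.0975 0 0 0;1 -0.1355 -0.0018 0.0975 0 0 0",
)

```text
time_s: 13.55
eef_pos: [0.5514, 0.194, 0.1371]
eef_rot: [-0.002, 0.771, 0.637, -0.003]
wrist_force: [-0.8, -0.3, 0.7]
opening: -0.0
grasp_force: 0.0
```

>>> servo_tool(
  series="1 0.008 0 0 0 0 0;1 0.016 0 0 0 0 0;1 0.024 0 0 0 0 0;1 0.032 0 0 0 0 0;1 0.04 0 0 0 0 0;1 0.048 0 0 0 0 0;1 0.056 0 0 0 0 0;1 0.064 0 0 0 0 0;1 0.072 0 0 0 0 0;1 0.08 0 0 0 0 0;1 0.085 0 0 0 0 0;1 0.085 0 0 0 0 0",
)

```text
time_s: 14.55
eef_pos: [0.5697, 0.2788, 0.1406]
eef_rot: [-0.0, 0.771, 0.637, 0.0]
wrist_force: [-0.7, -0.1, -0.3]
opening: -0.002
grasp_force: 0.0
```

Run:
```python
from h import *
go(.5767,.3068,.142,-11,'end'); c=cam('scene')
cv2.imwrite('pics/c.png',cv2.resize(c['img'][130:310,390:570],(540,540))[:,:,::-1])
```

```text
end dist 0.029 shift [ 0.0288  0.0016 -0.0014] turn [-0.  -0.   0.2] yaw now -10.8 F [-0.7 -0.1 -0.3] t 14.6
```

View pics/c.png

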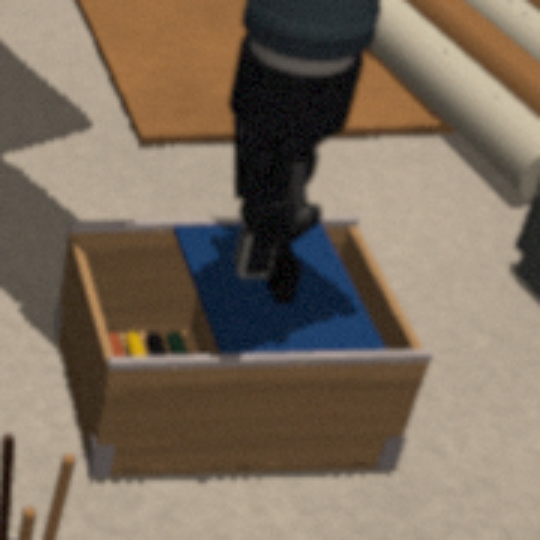

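The lid is sliding well, with the fingers behind the knob at about (285,265). I'll creep on until it reaches its stop.

>>> servo_tool(
  series="1 0.004 0.001 0 0 0 0;1 0.008 0.001 0 0 0 0;1 0.012 0.001 0 0 0 0;1 0.016 0.001 0 0 0 0;1 0.02 0.001 0 0 0 0;1 0.023 0.001 0 0 0 0;1 0.025 0.001 0 0 0 0;1 0.025 0.001 0 0 0 0",
)

```text
time_s: 15.27
eef_pos: [0.5757, 0.3025, 0.1409]
eef_rot: [-0.0, 0.771, 0.637, 0.0]
wrist_force: [0.3, 0.5, -0.0]
opening: -0.0
grasp_force: 0.0
```

>>> servo_tool(
  series="1 0.0015 0 0 0 0 0;1 0.003 0 0 0 0 0;1 0.0045 0 0 0 0 0;1 0.0045 0 0 0 0 0",
)

```text
time_s: 15.6
eef_pos: [0.5765, 0.3066, 0.1409]
eef_rot: [0.0, 0.771, 0.637, 0.0]
wrist_force: [-0.0, -0.6, 0.6]
opening: -0.003
grasp_force: 0.1
```

Run:
```python
from h import *
go(.5767,.3068,.142,-11,'end'); c=cam('scene')
cv2.imwrite('pics/d.png',cv2.resize(c['img'][130:310,390:570],(540,540))[:,:,::-1])
```

```text
end dist 0.001 shift [ 0.0003  0.0002 -0.0011] turn [ 0.  -0.   0.1] yaw now -10.9 F [-0.  -0.6  0.6] t 15.6
```

View pics/d.png

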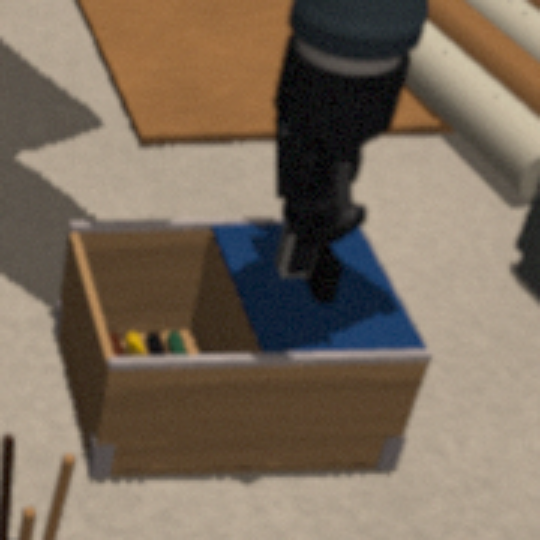

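The lid looks almost shut, with its far edge at about (420,345) against the end wall. I'll keep creeping until a force shows.

>>> servo_tool(
  series="1 0.001 0 0 0 0 0;1 0.002 0 0 0 0 0;1 0.003 0 0 0 0 0;1 0.003 0 0 0 0 0",
)

```text
time_s: 15.98
eef_pos: [0.5767, 0.3074, 0.1409]
eef_rot: [0.001, 0.771, 0.637, -0.002]
wrist_force: [-3.0, -8.9, 4.4]
opening: 0.0
grasp_force: 4.7
```

>>> servo_tool(
  series="1 0.001 0 0 0 0 0;1 0.002 0 0 0 0 0;1 0.003 0 0 0 0 0;1 0.003 0 0 0 0 0",
)

```text
time_s: 16.32
eef_pos: [0.5767, 0.3076, 0.141]
eef_rot: [0.002, 0.771, 0.637, -0.004]
wrist_force: [-8.0, -19.1, 8.7]
opening: 0.002
grasp_force: 10.4
```

The lid is against its stop (about 21 N). I'll back off, rise clear and check.

>>> servo_tool(
  series="1 -0.005 0 0 0 0 0;1 -0.015 0 0 0 0 0;1 -0.025 0 0 0 0 0;1 -0.025 0 0 0 0 0;1 -0.025 0 -0.02 0 0 0;1 -0.025 0 -0.05 0 0 0;1 -0.025 0 -0.08 0 0 0;1 -0.045 0 -0.11 0 0 0;1 -0.07 0 -0.13 0 0 0;1 -0.1 0 -0.13 0 0 0;1 -0.12 0 -0.13 0 0 0;1 -0.12 0 -0.13 0 0 0",
)

```text
time_s: 17.32
eef_pos: [0.5547, 0.1915, 0.2716]
eef_rot: [0.001, 0.772, 0.636, 0.0]
wrist_force: [-0.9, -0.5, -0.4]
opening: -0.001
grasp_force: 0.0
```

Run:
```python
from h import *
c=cam('scene'); P=cloud(c); save(c,'e.png')
box=np.zeros((480,640),bool); box[170:300,400:540]=1
k=box&(P[...,2]>.118)&(P[...,2]<.145); p=np.median(P[k],0)-[.570,.273,0]
print(k.sum(),'knob case-y',.193*p[0]+.981*p[1],p)
```

```text
216 knob case-y 0.051658592866899326 [0.01746998 0.04922211 0.13600405]
```

View pics/e.png

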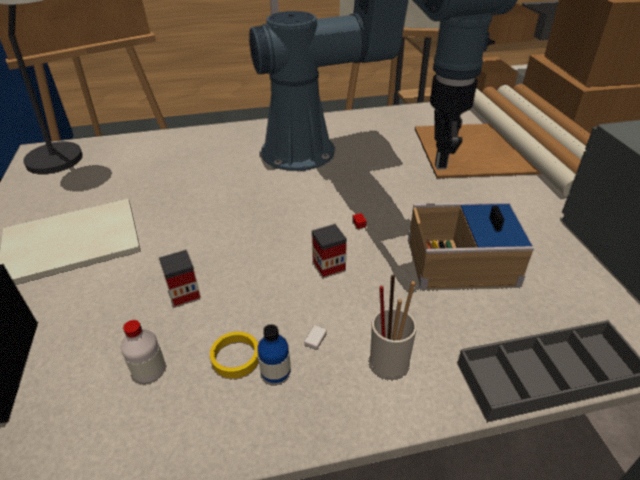

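The lid is shut, with the knob at case y = 52 mm, as expected. The empty tins stand at (180,278) and (330,250), and the other things are unmoved.

```bash
python3 -c "
from bench import ctrl
print(ctrl.hand_in())"
```

```text
the job is handed in; nothing more can be done
None
```

The full tin (the middle one, about 0.57 kg by feel) stands in the case's +y bay with the lid pushed to its stop, both empty tins are upright on the table, and the job is handed in; no verdict came back.

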